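# Change over the sample carriers in the loading docks

### The job

One sample carrier, with the petri dish, has been left drawn out of its loading dock. Push it fully home by its lip with the fingertips, and only then hook a fingertip behind the upright lip of the other carrier, which holds the microtube rack, and draw it out to its stop. Do not grip or lift anything, do not touch the dish or the rack, keep both lying in their carriers, and leave the bottles and the beaker standing where they are.

Things in the scene. Friction and masses are not known exactly. Their poses are not given: they have to be found in the camera images.
- rack_carrier (a joint): How far the carrier of the microtube rack is drawn out, m: 0 = fully home, 0.090 = fully out, each against a stop; out is -x of its dock. No spring: stiff rails (about 2.5 N) hold it where left. Grey tray 130 x 104 mm, walls 28 mm high, inner floor 16 mm above the worktop; in front of it a tongue, 90 mm wide, top at 16 mm, ends in the upright lip. Starts home.
- dish_carrier (a joint): How far the carrier of the petri dish is drawn out, m: 0 = fully home, 0.090 = fully out, each against a stop; out is -x of its dock. No spring: stiff rails (about 2.5 N) hold it where left. Grey tray 130 x 104 mm, walls 28 mm high, inner floor 16 mm above the worktop; in front of it a tongue, 90 mm wide, top at 16 mm, ends in the upright lip. Starts 57 to 83 mm out.
- rack_lip (a point): Lip of the microtube rack's carrier: middle of its top edge, 46 mm above the worktop. x points home (away from robot), y along the lip, z up. Lip 6 mm thick (x -3 to +3), 90 wide, 34 high. Behind it a gap open from above and the sides, x +3 to +58, floor 30 below this point; then the tray to x 188. When home, the dock's rails (34 high) begin at x +53, its hood (70 high) at +142.
- dish_lip (a point): Lip of the petri dish's carrier: middle of its top edge, 46 mm above the worktop. x points home (away from robot), y along the lip, z up. Lip 6 mm thick (x -3 to +3), 90 wide, 34 high. Behind it a gap open from above and the sides, x +3 to +58, floor 30 below this point; then the tray to x 188. When home, the dock's rails (34 high) begin at x +53, its hood (70 high) at +142.
- rack_dock: Microtube rack's dock, fixed: aluminium base with two side rails, 34 mm high, 118 wide (160 over screw flanges), white hood 70 mm high over its rear 60 mm. Origin on the worktop; x to the rear (home), -x is the way the carrier comes out. Spans x -45 to +105 mm. The two docks are alike; which of them is on the left varies.
- dish_dock: Petri dish's dock, fixed: aluminium base with two side rails, 34 mm high, 118 wide (160 over screw flanges), white hood 70 mm high over its rear 60 mm. Origin on the worktop; x to the rear (home), -x is the way the carrier comes out. Spans x -45 to +105 mm. The two docks are alike; which of them is on the left varies.
- microtubes: Foam microtube rack with tubes, 105 x 66 x 34 mm high, loose in its carrier, long side along the travel. Origin at the centre of its underside. Not to be touched.
- dish: Shut petri dish, 89 mm across, 15 mm high, loose in its carrier. Origin at the centre of its underside. Not to be touched.
- brown_bottle: Bystander: brown bottle with dark cap, 41 mm across, 90 mm high, standing beside the docks. Origin at the centre of its underside.
- beaker: Bystander: clear beaker, 63 mm across, 85 mm high, beside the docks. Origin at the centre of its underside.
- small_bottle: Bystander: small white bottle, 24 mm across, 50 mm high, between the docks. Origin at the centre of its underside.

How it is judged:
On the way, in this order (a step that is already met when the one before it is completed fails the run):
1. the petri dish's carrier is fully home (within 6 mm) while the other is still in (value of joint dish_carrier below 0.006 m and value of joint rack_carrier below 0.015 m), for 0.2 s.
2. the microtube rack's carrier is drawn out to its stop (within 6 mm) (value of joint rack_carrier above 0.084 m and value of joint dish_carrier below 0.006 m), for 0.2 s.
At the end, for the whole second after the job is handed in: The rack's carrier is out at least 84 of 90 mm and the dish's carrier within 6 mm of home; the rack and the dish lie level in their own carriers, at rest; the bottles and the beaker stand within 15 mm of where they were (all of step 2 and x of microtubes in the frame of rack_lip between 0.095 and 0.151 m and z of microtubes in the frame of rack_lip below -0.022 m and angle between each of microtubes, dish's own z axis and vertical below 0.1 rad and x of dish in the frame of dish_lip between 0.095 and 0.151 m and z of dish in the frame of dish_lip below -0.022 m and distance of each of brown_bottle, beaker, small_bottle from where it was at the start of the episode below 0.015 m and angle between each of brown_bottle, beaker, small_bottle's own z axis and vertical below 0.15 rad and linear speed of each of microtubes, dish below 0.02 m/s); the robot touches nothing.
It fails at once if both carriers out at once (rack's carrier drawn over 15 mm while the dish's is over 15 mm out) (value of joint each of rack_carrier, dish_carrier above 0.015 m).
It fails at once if the rack or the dish is touched by the robot (over 0.5 N) (contact force between any of the fingers, the arm and microtubes above 0.5 N or contact force between any of the fingers, the arm and dish above 0.5 N).
It fails at once if the rack or the dish is lifted (10 mm) or tipped (height (world z) of any of microtubes, dish above 0.026 m or angle between any of microtubes, dish's own z axis and vertical above 0.3 rad).
It fails at once if a lip is pinched between the fingers instead of pushed or hooked ((contact force between the fingers and rack_dock above 1 N and x of the grasp point in the frame of rack_lip between -0.004 and 0.004 m and y of the grasp point in the frame of rack_lip between -0.05 and 0.05 m and z of the grasp point in the frame of rack_lip below 0.01 m) or (contact force between the fingers and dish_dock above 1 N and x of the grasp point in the frame of dish_lip between -0.004 and 0.004 m and y of the grasp point in the frame of dish_lip between -0.05 and 0.05 m and z of the grasp point in the frame of dish_lip below 0.01 m)).
It fails at once if a bottle or the beaker is moved (25 mm), lifted or tipped (distance of any of brown_bottle, beaker, small_bottle from where it was at the start of the episode above 0.025 m or angle between any of brown_bottle, beaker, small_bottle's own z axis and vertical above 0.3 rad).
It also fails if it takes over 40 s, if anything falls off the work surface, if the arm or the gripper's body presses on something with over 40 N, if the wrist force passes 120 N, or if a joint passes its speed limit or range.

### The arm

A 7-joint arm with a two-finger parallel gripper is mounted at the origin on a cart in front of the work surface, level with it; the furniture and walls round the work are solid. World frame = base frame: x ahead of the robot, y to its left, z up, the work surface at z = 0. Lengths are in m, angles in rad, forces in N, time in s.
With the tool pointing down it reaches from about 0.4 to 0.85 m from the base axis. Payload 4.5 kg.
Tool frame: the origin (TCP) lies at the centre of the arm's flange, where the gripper is bolted on; the fingertips stand 166 mm ahead of it and the grasp point (between the pads) lies 147 mm ahead of it (r.grip_depth is the distance from the TCP to the grasp point, in m); z points along the fingers, y is the line along which they close (so a half turn about z gives the same grasp; the last joint's range is limited). The gripper opens to 88 mm and grips with 3 to 60 N. Pads are 18 mm wide; open, the fingers measure 123 mm over their backs; the gripper's body (75 mm by 187 mm) begins 45 mm behind the grasp point.
Start: joints at [0.034, 0.689, -0.195, 1.565, 0.157, 0.902, -0.215], TCP at [0.625, 0, 0.405] pointing down, gripper open.
Joint ranges: [-3.01, 3.01], [-0.46, 2.08], [-1.47, 1.51], [0.13, 2.56], [-1, 4.14], [0.04, 2.09], [-2.66, 2.66]. Speed limits (rad/s): [2.57, 2.57, 3.14, 3.14, 3.14, 3.14, 3.14].

### API

Orientations are given as a unit quaternion [x, y, z, w].
In Python, from plant import status, cams, r, finder gives the robot as it stands.
- The arm moves only by the tool play_rows, never from a script. Its argument "rows" is a list of rows, each a list of 7 numbers: the opening in per cent of the stroke, from 0 (shut) to 100 (fully open), then the shift along the tool's x, y, z in m, then the turn, a rotation vector about the tool's x, y, z in degrees. A call has 1 to 8 rows; each row shifts and turns the commanded pose from where the row before left it, along the tool's axes as they then stand; what a row does not reach is not made up. A row lasts 1/8 s, in which the tool goes at most 62.5 mm and 10.7 degrees, less where a joint would pass 70% of its speed; a pose out of reach is approached as far as the arm can. A call with a gripper value outside its range is refused whole. The fingers move at their own pace and stop on an object; "grip_force" is the grip in N (left out, the last holds). Time passes only in rows, so rows that do not move let the fingers close. It gives the time, the measured TCP pose, the force, the opening and the grip force at its end, in the units of the state.
- status.get_state(): the state, without advancing time (a new reading comes with each control period).
- cams.snapshot(name): name is "scene" or "side" or "wrist"; returns the picture (400x640x3 uint8, red, green, blue); there is no depth.
- cams.camera_params(name): a dict with "vfov" (degrees; the focal length in pixels is half the picture's height over the tangent of half this angle, whatever the lens; pixels are square), "cx", "cy" (the principal point, pixels), "R" (3x3) and "t" (3): a world point X has camera coordinates R X + t; the wrist camera has in their place "tool_from_camera" (4x4, takes a point from camera to tool coordinates, whose origin is the TCP and whose axes are the flange's). Camera axes: x right, y down, z forward; pixel columns grow to the right and rows downward; lengths in m; the calibration is good to about 2 mm. A picture is of the moment at which its call begins: read the wrist's pose just before it. camera_params takes no time and is no camera call.
- r.finish_job(): hands the job in; it is judged then, once.
Trained networks look in the newest picture that a camera, given by its name, has taken for a name from the list of things; names that differ only in an ending like _2 or _b are one class to them, and where a whole thing is asked for, a point or a joint stands for the part that bears it (a point fixed in the world has none). Each returns a list of dicts, best first, with "score" (0 to 1); they miss things now and then, are a little off and sometimes report something else, mostly with a low value. They report only what shows in the picture. A call takes as long as a camera call.
- finder.spot_in(camera, label): "at" ([x, y, z] in m, in the coordinates of the camera as it stood for that picture, good to about 4 mm: the middle of the surface that is visible of it).
- finder.regions_of(camera, label): "mask" (400x640 bool, what is visible of it).
The state is a dict: "clock": time; "q": joint angles; "qd": joint speeds; "joint_torque": joint torques, N m; "tool_pos": TCP position; "eef_rot": TCP orientation; "contact_force": force on the tool from outside, world axes, zero at the start; "moment": the same for the moment, N m; "opening": opening from 0.0 (shut) to 1.0 (fully open); "finger_force": force on a finger pad.
Only numpy, scipy, OpenCV 4.12 (cv2) and the standard library are available. Lean on these libraries where they do the work, as an engineer would, in place of code of your own. Each camera call takes 0.05 s, during which the arm holds its last target. There are 200 camera calls.

## Working session

There is one attempt and no reset: what is moved stays moved. The work goes in short steps, Python scripts to look and compute and a tool call to move; the robot and the scene stay as the last step left them, time stands still between calls to the robot, and variables do not carry over. Pictures are saved under pics/ and viewed, at most 12 in all, crops included, and the job is handed in when it is done.

Besides the shell and the picture viewer there is one more tool, called after "Emit:" by a JSON object that holds its "api" and its "payload", one argument or row to a line. play_rows: Moves the arm, as the interface text tells. Its arguments: {"type":"object","properties":{"rows":{"type":"array","items":{"type":"array","items":{"type":"number"}}},"grip_force":{"type":"number"}},"required":["rows"]}

```bash
mkdir -p pics; cat > h.py <<'E'
import numpy as np, cv2
from scipy.spatial.transform import Rotation as R
from plant import status, cams, r, finder
def snap(c,n=None):
    s=status.get_state(); im=cams.snapshot(c)
    if n: cv2.imwrite('pics/'+n+'.png',im[:,:,::-1])
    return s,im
def toworld(c,s,p):
    P=cams.camera_params(c); p=np.array(p)
    if 'R' in P: return np.array(P['R']).T@(p-np.array(P['t']))
    T=np.array(P['tool_from_camera']); q=T[:3,:3]@p+T[:3,3]
    return R.from_quat(s['eef_rot']).apply(q)+s['tool_pos']
def ray(c,s,u,v,z):
    P=cams.camera_params(c); f=200/np.tan(np.radians(P['vfov']/2))
    d=np.array([(u-P['cx'])/f,(v-P['cy'])/f,1])
    a=toworld(c,s,[0,0,0]); b=toworld(c,s,d)
    return a+(b-a)*(z-a[2])/(b-a)[2]
E
python3 - <<'E'
from h import *
np.set_printoptions(precision=3,suppress=True)
ims=[]
for c in ['scene','side','wrist']:
    s,im=snap(c,c+'0')
    for l in ['rack_lip','dish_lip','rack_dock','dish_dock','microtubes','dish','brown_bottle','beaker','small_bottle']:
        for d in finder.spot_in(c,l)[:2]: print(c,l,round(d['score'],2),toworld(c,s,d['at']))
print(s['clock'],s['tool_pos'],s['eef_rot'],s['contact_force'])
print(R.from_quat(s['eef_rot']).as_matrix())
E
```

```text
scene rack_lip 0.75 [ 0.587 -0.125  0.019]
scene dish_lip 0.69 [0.574 0.15  0.017]
scene rack_dock 0.89 [ 0.671 -0.119  0.03 ]
scene dish_dock 0.81 [0.703 0.137 0.018]
scene microtubes 0.84 [ 0.659 -0.144  0.039]
scene dish 0.78 [0.632 0.136 0.027]
scene brown_bottle 0.62 [0.511 0.39  0.055]
scene beaker 0.68 [ 0.551 -0.353  0.056]
side rack_lip 0.59 [ 0.585 -0.122  0.023]
side dish_lip 0.58 [0.575 0.151 0.019]
side rack_dock 0.84 [ 0.682 -0.112  0.038]
side dish_dock 0.93 [0.705 0.144 0.025]
side microtubes 0.85 [ 0.66  -0.136  0.049]
side dish 0.76 [0.634 0.142 0.033]
side dish 0.69 [0.575 0.152 0.019]
side brown_bottle 0.84 [0.518 0.393 0.055]
side brown_bottle 0.55 [ 0.701 -0.006  0.029]
side beaker 0.63 [ 0.557 -0.345  0.055]
wrist rack_lip 0.64 [ 0.59  -0.124  0.016]
wrist dish_lip 0.71 [0.581 0.129 0.02 ]
wrist rack_dock 0.83 [ 0.656 -0.115  0.024]
wrist dish_dock 0.93 [0.71  0.115 0.026]
wrist microtubes 0.82 [ 0.655 -0.134  0.043]
wrist dish 0.58 [0.64  0.129 0.033]
wrist small_bottle 0.86 [ 0.7   -0.017  0.045]
1.0 [0.625 0.    0.405] [0.707 0.707 0.    0.   ] [-0.261 -0.24   0.082]
[[-0.  1.  0.]
 [ 1.  0.  0.]
 [ 0.  0. -1.]]
```

View pics/scene0.png

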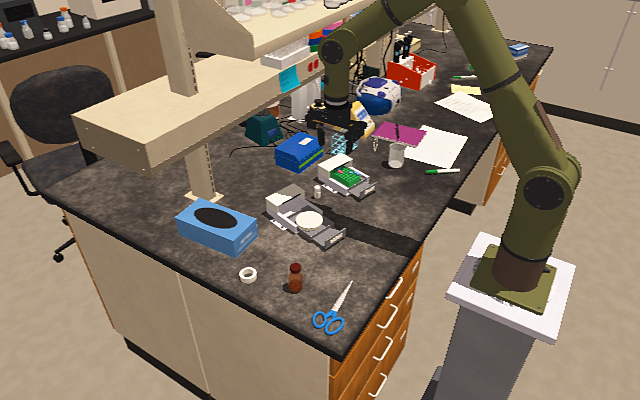

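View pics/wrist0.png

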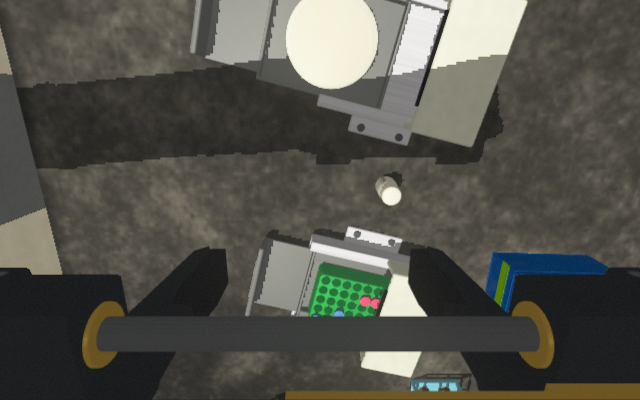

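The dish dock is on the left (lip near pixel 205,30) and the rack dock on the right (lip near 262,275). Both are yawed roughly -16°. Next I'll close the fingers and look from above the dish lip.

Emit:
{"api": "play_rows", "payload": {
  "rows": [
    [0,0.04,-0.025,0,0,0,0],
    [0,0.05,-0.025,0,0,0,0],
    [0,0.05,-0.02,0,0,0,0],
    [0,0,0,0,0,0,0],
    [0,0,0,0,0,0,0]
  ]
}}

```text
clock: 2.12
tool_pos: [0.5552, 0.1396, 0.4048]
eef_rot: [0.707, 0.707, -0.0, 0.0]
contact_force: [0.5, -0.6, -0.7]
opening: 0.46
finger_force: 0.0
```

```bash
python3 - <<'E'
from h import *
np.set_printoptions(precision=3,suppress=True)
s,im=snap('wrist','w1')
for l in ['rack_lip','dish_lip','rack_dock','dish_dock','dish','small_bottle','microtubes']:
    for d in finder.spot_in('wrist',l)[:1]: print(l,round(d['score'],2),toworld('wrist',s,d['at']))
print(s['clock'],s['tool_pos'],s['opening'])
E
```

```text
rack_lip 0.89 [ 0.584 -0.136  0.016]
dish_lip 0.87 [0.581 0.145 0.018]
rack_dock 0.64 [ 0.587 -0.13   0.016]
dish_dock 0.69 [0.703 0.127 0.015]
dish 0.97 [0.635 0.133 0.035]
microtubes 0.67 [ 0.638 -0.121  0.038]
2.125 [0.555 0.14  0.405] 0.45998076132223276
```

View pics/w1.png

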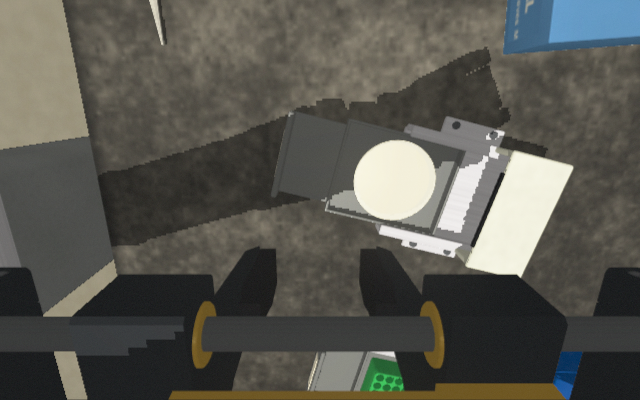

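Dish lip runs from about (291,112) to (274,195); hood corners at (511,150), (573,166), (522,278) and (466,266). I'll turn those into world coordinates and check an enlarged crop.

```bash
python3 - <<'E'
from h import *
np.set_printoptions(precision=4,suppress=True)
s=status.get_state()
g=lambda u,v,z: ray('wrist',s,u,v,z)
H=[g(u,v,.07) for u,v in [(511,150),(573,166),(522,278),(466,266)]]
for h in H: print(h)
L=[g(u,v,.046) for u,v in [(291,112),(274,195)]]
print(L, np.linalg.norm(L[0]-L[1]))
for a,b in [(H[3],H[0]),(H[2],H[1]),(L[1],L[0])]:
    d=b-a; print('yaw',np.degrees(np.arctan2(-d[0],d[1])),np.linalg.norm(d))
print('cam',toworld('wrist',s,[0,0,0]))
im=cv2.imread('pics/w1.png')[90:220,250:410]
cv2.imwrite('pics/c1.png',cv2.resize(im,None,fx=4.5,fy=4.5,interpolation=0))
E
```

```text
[0.7358 0.1711 0.07  ]
[0.7972 0.1559 0.07  ]
[0.7702 0.0365 0.07  ]
[0.7093 0.0506 0.07  ]
[array([0.5289, 0.2048, 0.046 ]), array([0.5091, 0.1209, 0.046 ])] 0.0862245839350719
yaw -12.38438924620472 0.12334817170926585
yaw -12.745671828385518 0.12241921643337103
yaw -13.307079250643353 0.0862245839350719
cam [0.5546 0.2155 0.3844]
```

View pics/c1.png

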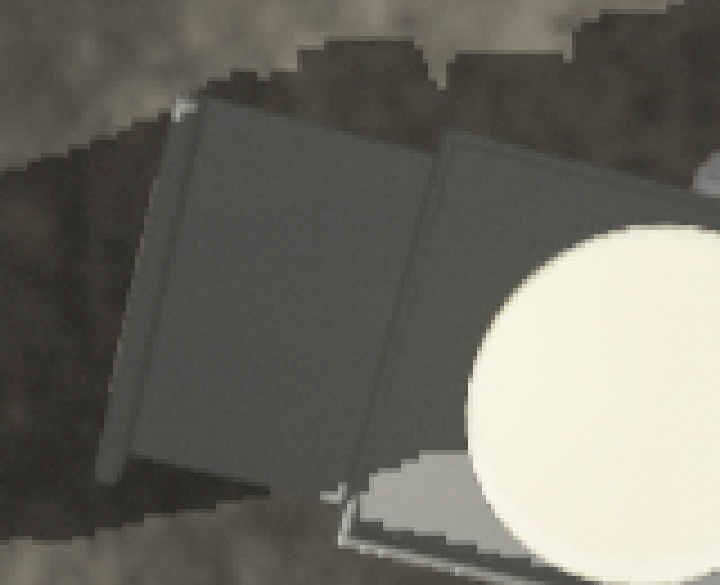

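Emit:
{"api": "play_rows", "payload": {
  "rows": [
    [0,0,0,0,0,0,10.3],
    [0,0,0,0,0,0,10.3],
    [0,0,0,0,0,0,10.3],
    [0,0,0,0,0,0,10.3],
    [0,0,0,0,0,0,10.3],
    [0,0,0,0,0,0,10.3],
    [0,0,0,0,0,0,10.3],
    [0,0,0,0,0,0,10.3]
  ]
}}

```text
clock: 3.52
tool_pos: [0.555, 0.14, 0.4047]
eef_rot: [0.998, 0.063, 0.0, -0.0]
contact_force: [0.3, 1.0, -0.3]
opening: 0.008
finger_force: 0.0
```

Emit:
{"api": "play_rows", "payload": {
  "rows": [
    [0,0,0,0,0,0,10.3],
    [0,0,0,0,0,0,10.0],
    [0,-0.04,-0.007,0,0,0,0],
    [0,-0.037,-0.0075,0,0,0,0],
    [0,0,0,0.05,0,0,0],
    [0,0,0,0.05,0,0,0],
    [0,0,0,0,0,0,0],
    [0,0,0,0,0,0,0]
  ]
}}

```text
clock: 4.53
tool_pos: [0.4839, 0.1709, 0.306]
eef_rot: [0.994, -0.111, 0.001, -0.0]
contact_force: [1.0, -0.7, 0.1]
opening: 0.005
finger_force: 0.0
```

```bash
python3 - <<'E'
from h import *
np.set_printoptions(precision=4,suppress=True)
s,im=snap('wrist','w2')
print(s['clock'],s['tool_pos'],s['opening'],s['contact_force']);print(R.from_quat(s['eef_rot']).as_matrix())
E
```

```text
4.525 [0.4839 0.1709 0.306 ] 0.005324137236004238 [ 1.0353 -0.6701  0.1063]
[[ 0.9754 -0.2204  0.0019]
 [-0.2204 -0.9754  0.0005]
 [ 0.0017 -0.0009 -1.    ]]
```

View pics/w2.png

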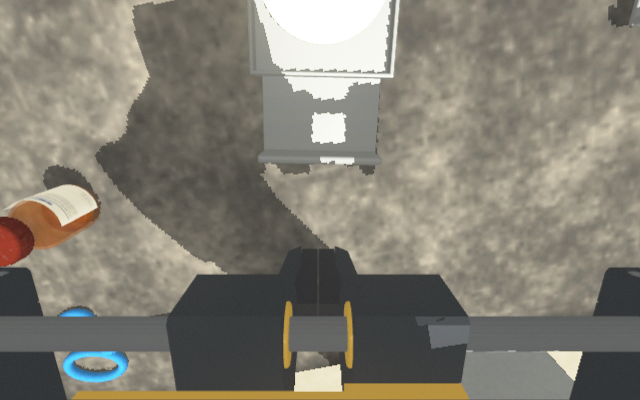

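Well aligned: lip edge spans (260,157)–(381,157), centred on the fingers. Descending.

Emit:
{"api": "play_rows", "payload": {
  "rows": [
    [0,0,0,0.05,0,0,0],
    [0,0,0,0.04,0,0,0],
    [0,0,0,0.028,0,0,0],
    [0,0,0,0,0,0,0],
    [0,0.015,0,0,0,0,0],
    [0,0.015,0,0,0,0,0],
    [0,0.015,0,0,0,0,0],
    [0,0,0,0,0,0,0]
  ]
}}

```text
clock: 5.58
tool_pos: [0.5291, 0.1608, 0.1886]
eef_rot: [0.994, -0.111, 0.003, -0.0]
contact_force: [0.3, -0.5, -0.2]
opening: 0.005
finger_force: 0.0
```

```bash
python3 - <<'E'
from h import *
np.set_printoptions(precision=4,suppress=True)
s,im=snap('wrist')
L0=np.array([.519,.163]); x=np.array([.9755,-.2198])
print(s['clock'],s['tool_pos'],s['contact_force'],'x rel start lip',(s['tool_pos'][:2]-L0)@x)
for l in ['dish_lip','dish']:
    for d in finder.spot_in('wrist',l)[:1]: print(l,round(d['score'],2),toworld('wrist',s,d['at']))
E
```

```text
5.575 [0.5291 0.1608 0.1886] [ 0.2677 -0.5153 -0.1511] x rel start lip 0.010340698559799327
dish_lip 0.62 [0.5876 0.1403 0.0186]
dish 0.72 [0.6285 0.1311 0.0319]
```

Emit:
{"api": "play_rows", "payload": {
  "rows": [
    [0,0.012,0,0,0,0,0],
    [0,0.012,0,0,0,0,0],
    [0,0.01,0,0,0,0,0],
    [0,0,0,0,0,0,0]
  ]
}}

```text
clock: 6.22
tool_pos: [0.5616, 0.1532, 0.1867]
eef_rot: [0.994, -0.111, 0.001, 0.0]
contact_force: [0.2, -0.0, 0.5]
opening: 0.005
finger_force: 0.0
```

```bash
python3 - <<'E'
from h import *
np.set_printoptions(precision=4,suppress=True)
s,im=snap('wrist','w3')
L0=np.array([.519,.163]); x=np.array([.9755,-.2198])
print(s['clock'],s['tool_pos'],s['contact_force'],'x rel start lip',(s['tool_pos'][:2]-L0)@x)
E
```

```text
6.225 [0.5616 0.1532 0.1867] [ 0.193  -0.037   0.5292] x rel start lip 0.04368834352302936
```

View pics/w3.png

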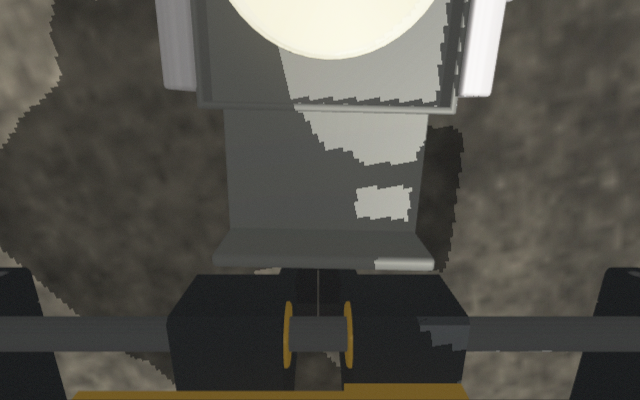

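Fingers are pressed against the lip's front face, and the tray is entering the rails (ends near row 95). About 12 mm remains.

Emit:
{"api": "play_rows", "payload": {
  "rows": [
    [0,0.006,0,0,0,0,0],
    [0,0.004,0,0,0,0,0],
    [0,0.003,0,0,0,0,0],
    [0,0,0,0,0,0,0]
  ]
}}

```text
clock: 6.78
tool_pos: [0.573, 0.1507, 0.1866]
eef_rot: [0.994, -0.111, 0.0, 0.0]
contact_force: [-3.0, 0.2, -0.8]
opening: 0.001
finger_force: 0.7
```

Emit:
{"api": "play_rows", "payload": {
  "rows": [
    [0,0.003,0,0,0,0,0],
    [0,0,0,0,0,0,0]
  ]
}}

```text
clock: 7.02
tool_pos: [0.5749, 0.1503, 0.1866]
eef_rot: [0.994, -0.111, -0.002, 0.0]
contact_force: [-4.9, 0.8, 1.8]
opening: 0.006
finger_force: 2.4
```

Emit:
{"api": "play_rows", "payload": {
  "rows": [
    [0,0.003,0,0,0,0,0],
    [0,0,0,0,0,0,0]
  ]
}}

```text
clock: 7.28
tool_pos: [0.5758, 0.1501, 0.1865]
eef_rot: [0.994, -0.11, -0.004, 0.0]
contact_force: [-10.3, 1.0, 8.0]
opening: 0.006
finger_force: 5.1
```

Force rises against the stop, so the dish carrier is home. Backing off, rising and moving over the rack carrier.

Emit:
{"api": "play_rows", "payload": {
  "rows": [
    [0,-0.02,0,0,0,0,0],
    [0,-0.02,0,0,0,0,0],
    [0,0,0,-0.05,0,0,0],
    [0,0,0,-0.05,0,0,0],
    [0,0,0,-0.04,0,0,0],
    [0,0.003,0.055,0,0,0,0],
    [0,0.003,0.055,0,0,0,0],
    [0,0.003,0.055,0,0,0,0]
  ]
}}

```text
clock: 8.28
tool_pos: [0.513, -0.0064, 0.3275]
eef_rot: [0.994, -0.11, 0.002, 0.0]
contact_force: [1.1, 0.7, 0.0]
opening: 0.005
finger_force: 0.0
```

Emit:
{"api": "play_rows", "payload": {
  "rows": [
    [0,0.003,0.055,0,0,0,0],
    [0,0,0.055,0,0,0,0],
    [0,0,0,0,0,0,0],
    [0,0,0,0,0,0,0]
  ]
}}

```text
clock: 8.78
tool_pos: [0.4918, -0.1124, 0.327]
eef_rot: [0.994, -0.111, 0.001, -0.0]
contact_force: [-1.0, -0.4, 0.5]
opening: 0.003
finger_force: 0.0
```

```bash
python3 - <<'E'
from h import *
np.set_printoptions(precision=4,suppress=True)
s,im=snap('wrist','w4')
print(s['clock'],s['tool_pos'],s['contact_force']);print(R.from_quat(s['eef_rot']).as_matrix())
E
```

```text
8.775 [ 0.4918 -0.1124  0.327 ] [-1.0158 -0.3817  0.5382]
[[ 0.9755 -0.2199  0.0024]
 [-0.2199 -0.9755 -0.    ]
 [ 0.0024 -0.0005 -1.    ]]
```

View pics/w4.png

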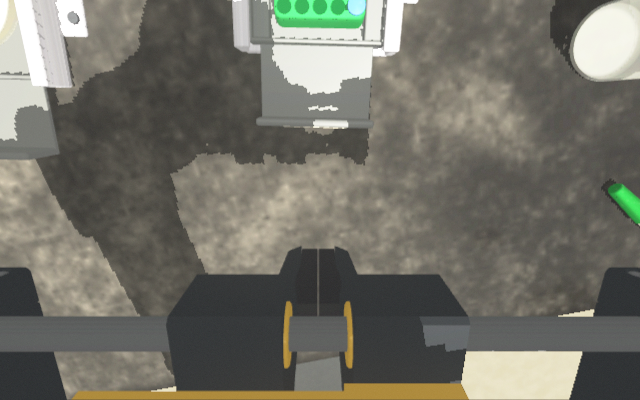

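Rack lip's top front edge runs (257,122)–(371,126), with the gap behind it up to the tray wall at row ~45. The dish carrier at the left sits home in its dock.

```bash
python3 - <<'E'
from h import *
np.set_printoptions(precision=4,suppress=True)
s=status.get_state()
im=cv2.imread('pics/w4.png')[0:160,230:410]
cv2.imwrite('pics/c4.png',cv2.resize(im,None,fx=3.5,fy=3.5,interpolation=0))
A=ray('wrist',s,257,121,.046);B=ray('wrist',s,371,126,.046)
d=A-B;c=(A+B)/2;print(A,B,np.linalg.norm(d),'yaw',np.degrees(np.arctan2(-d[0],d[1])))
M=R.from_quat(s['eef_rot']).as_matrix()
print('centre',c,'in tool',M.T@(c-s['tool_pos']))
E
```

```text
[ 0.562  -0.0802  0.046 ] [ 0.5396 -0.1637  0.046 ] 0.08647261500610329 yaw -15.007550247412551
centre [ 0.5508 -0.122   0.046 ] in tool [ 0.0593 -0.0023  0.281 ]
```

View pics/c4.png

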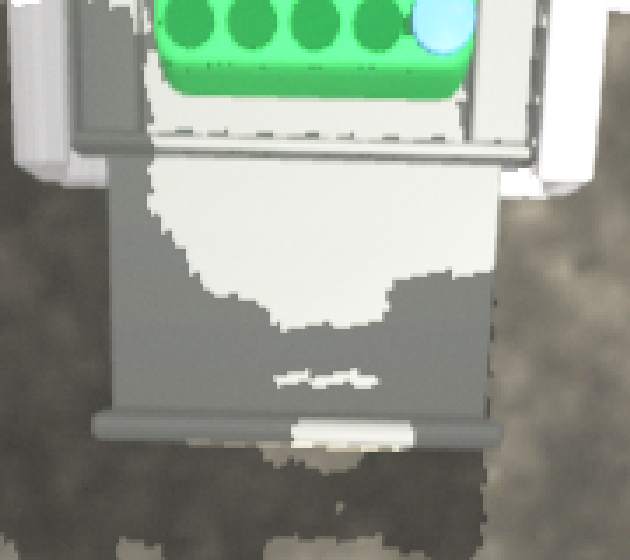

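Emit:
{"api": "play_rows", "payload": {
  "rows": [
    [0,0,0,0,0,0,1.5],
    [0,0.045,-0.002,0,0,0,0],
    [0,0.044,-0.002,0,0,0,0],
    [0,0,0,0,0,0,0],
    [0,0,0,0.045,0,0,0],
    [0,0,0,0.035,0,0,0],
    [0,0,0,0,0,0,0],
    [0,0,0,0,0,0,0]
  ]
}}

```text
clock: 9.82
tool_pos: [0.5783, -0.1302, 0.2478]
eef_rot: [0.992, -0.123, 0.001, 0.0]
contact_force: [0.2, -0.2, -0.8]
opening: 0.005
finger_force: 0.0
```

```bash
python3 - <<'E'
from h import *
np.set_printoptions(precision=4,suppress=True)
s,im=snap('wrist'); _,im2=snap('side','s5')
c=np.array([.5511,-.122]);x=np.array([np.cos(.248),-np.sin(.248)]);d=s['tool_pos'][:2]-c
print(s['clock'],s['tool_pos'],s['contact_force'],'rel lip',d@x,d@[-x[1],x[0]])
P=cams.camera_params('side');f=200/np.tan(np.radians(P['vfov']/2))
p=np.array(P['R'])@[.58,-.13,.05]+P['t'];u,v=int(P['cx']+f*p[0]/p[2]),int(P['cy']+f*p[1]/p[2]);print(u,v)
a=im2[max(0,v-50):v+50,max(0,u-70):u+70,::-1]
w=cv2.resize(im[:,:,::-1],(480,300));cv2.imwrite('pics/s5.png',np.vstack([cv2.resize(a,(480,int(480*a.shape[0]/a.shape[1])),interpolation=0)[:300],w])[:600])
E
```

```text
9.825 [ 0.5783 -0.1302  0.2478] [ 0.2173 -0.1867 -0.7684] rel lip 0.028388449945392677 -0.0012532626315585067
339 178
```

View pics/s5.png

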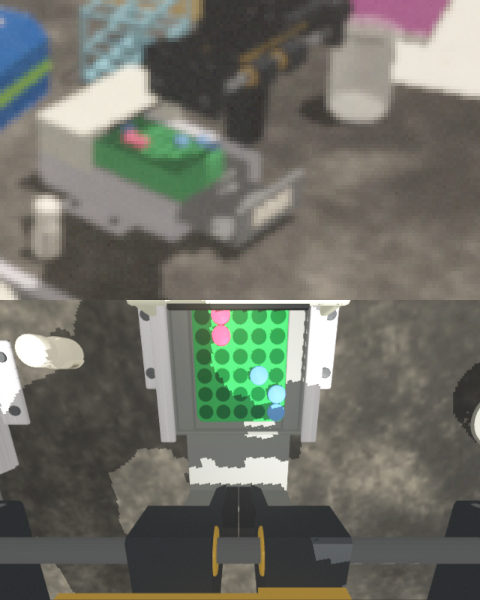

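The fingers hang over the gap behind the rack lip, centred, with the tray wall well ahead. Descending into the gap and starting a gentle draw.

Emit:
{"api": "play_rows", "payload": {
  "rows": [
    [0,0,0,0.03,0,0,0],
    [0,0,0,0.02,0,0,0],
    [0,0,0,0.007,0,0,0],
    [0,0,0,0,0,0,0],
    [0,-0.01,0,0,0,0,0],
    [0,-0.01,0,0,0,0,0],
    [0,-0.01,0,0,0,0,0],
    [0,0,0,0,0,0,0]
  ]
}}

```text
clock: 10.92
tool_pos: [0.5481, -0.1229, 0.19]
eef_rot: [0.992, -0.124, -0.001, -0.0]
contact_force: [0.1, 0.0, -0.1]
opening: 0.003
finger_force: 0.0
```

Emit:
{"api": "play_rows", "payload": {
  "rows": [
    [0,-0.012,0,0,0,0,0],
    [0,-0.012,0,0,0,0,0],
    [0,-0.012,0,0,0,0,0],
    [0,-0.012,0,0,0,0,0],
    [0,-0.01,0,0,0,0,0],
    [0,0,0,0,0,0,0]
  ]
}}

```text
clock: 11.68
tool_pos: [0.4912, -0.1085, 0.1895]
eef_rot: [0.992, -0.124, -0.002, -0.0]
contact_force: [0.3, -0.7, 0.3]
opening: 0.002
finger_force: 0.0
```

```bash
python3 - <<'E'
from h import *
np.set_printoptions(precision=4,suppress=True)
s,im=snap('wrist','w6')
c=np.array([.5511,-.122]);x=np.array([np.cos(.248),-np.sin(.248)]);d=s['tool_pos'][:2]-c
print(s['clock'],s['tool_pos'],s['contact_force'],'rel lip',d@x,d@[-x[1],x[0]])
E
```

```text
11.675 [ 0.4912 -0.1085  0.1895] [ 0.3144 -0.6836  0.2845] rel lip -0.06136476076779652 -0.0016631920891951983
```

View pics/w6.png

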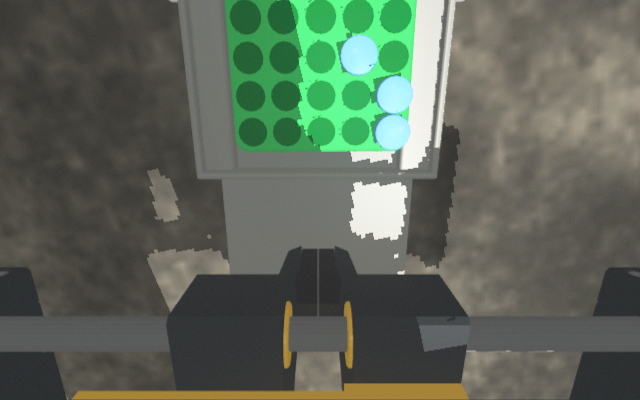

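The carrier is following and is out of the rails, about 73 mm drawn. Drawing gently to the stop.

Emit:
{"api": "play_rows", "payload": {
  "rows": [
    [0,-0.006,0,0,0,0,0],
    [0,-0.005,0,0,0,0,0],
    [0,-0.003,0,0,0,0,0],
    [0,0,0,0,0,0,0]
  ]
}}

```text
clock: 12.22
tool_pos: [0.4789, -0.1054, 0.1897]
eef_rot: [0.992, -0.124, -0.0, -0.0]
contact_force: [1.0, -1.3, -1.1]
opening: 0.007
finger_force: 0.6
```

Emit:
{"api": "play_rows", "payload": {
  "rows": [
    [0,-0.003,0,0,0,0,0],
    [0,0,0,0,0,0,0]
  ]
}}

```text
clock: 12.48
tool_pos: [0.4772, -0.105, 0.1898]
eef_rot: [0.992, -0.124, 0.001, 0.0]
contact_force: [3.8, -1.1, -2.3]
opening: 0.004
finger_force: 2.3
```

Emit:
{"api": "play_rows", "payload": {
  "rows": [
    [0,-0.003,0,0,0,0,0],
    [0,0,0,0,0,0,0]
  ]
}}

```text
clock: 12.72
tool_pos: [0.4763, -0.1047, 0.1899]
eef_rot: [0.992, -0.124, 0.004, 0.001]
contact_force: [8.4, -1.6, -4.7]
opening: 0.003
finger_force: 4.4
```

Stop reached. Easing off the lip and rising.

Emit:
{"api": "play_rows", "payload": {
  "rows": [
    [0,0.008,0,0,0,0,0],
    [0,0.01,0,0,0,0,0],
    [0,0,0,0,0,0,0],
    [0,0,0,-0.04,0,0,0],
    [0,0,0,-0.05,0,0,0],
    [0,0,0,-0.05,0,0,0],
    [0,0,0,0,0,0,0],
    [0,0,0,0,0,0,0]
  ]
}}

```text
clock: 13.72
tool_pos: [0.4902, -0.1081, 0.3292]
eef_rot: [0.992, -0.123, -0.001, -0.0]
contact_force: [0.5, -0.3, 0.4]
opening: 0.008
finger_force: 0.0
```

```bash
python3 - <<'E'
from h import *
np.set_printoptions(precision=4,suppress=True)
s,im=snap('wrist'); _,b=snap('scene')
print(s['clock'],s['tool_pos'],s['contact_force'])
cv2.imwrite('pics/f.png',np.vstack([cv2.resize(im,(480,300)),cv2.resize(b[110:310,190:510],(480,300))])[:,:,::-1])
E
```

```text
13.725 [ 0.4902 -0.1081  0.3292] [ 0.5451 -0.326   0.4055]
```

View pics/f.png

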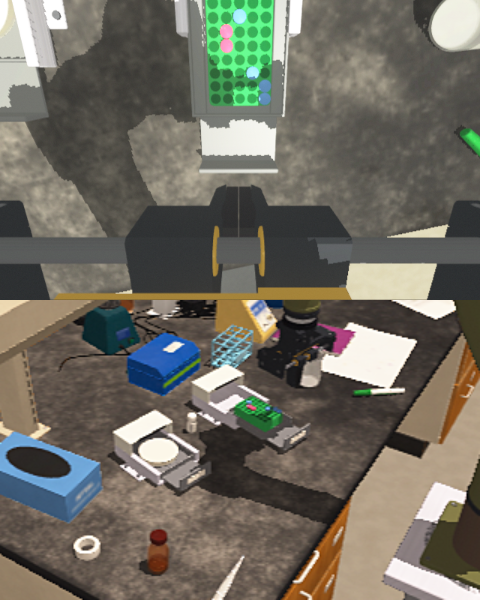

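The rack carrier is drawn out, the dish carrier is home, and everything is standing. A quick numeric check of how far the rack lip is out before handing in.

```bash
python3 - <<'E'
from h import *
np.set_printoptions(precision=4,suppress=True)
s=status.get_state()
for v in (222,226,230):
    p=ray('wrist',s,318,v,.046);x=np.array([np.cos(.248),-np.sin(.248)])
    print(v,p,'out',(np.array([.5511,-.122])-p[:2])@x)
E
```

```text
222 [ 0.4691 -0.1035  0.046 ] out 0.08399699218500402
226 [ 0.4657 -0.1026  0.046 ] out 0.08755634147765541
230 [ 0.4622 -0.1018  0.046 ] out 0.09114281720589038
```

```bash
python3 -c "
from plant import r
print(r.finish_job())"
```

```text
the job is handed in; nothing more can be done
None
```

I pushed the petri dish carrier home and then drew the microtube rack carrier out, both until the force rose against the stop. The job is handed in, but no verdict came back. The last camera images put the rack carrier about 88 mm out (±3 mm, 84 needed) and showed nothing visibly moved or tipped.

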